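# Lock the cross stop and hold the try square in the corner

## Robot

A 6-joint arm with a two-finger parallel gripper is mounted at the origin on the work surface; the furniture and walls round the work are solid. World frame = base frame: x ahead of the robot, y to its left, z up, the work surface at z = 0. Lengths are in m, angles in rad, forces in N, time in s.
With the tool pointing down it reaches from about 0.4 to 0.825 m from the base axis. Payload 7 kg.
Tool frame: the origin (TCP) lies midway between the tips of the shut fingers; the grasp point (between the pads) lies 19 mm behind it; z points along the fingers, y is the line along which they close (so a half turn about z gives the same grasp; the last joint's range is limited). The gripper opens to 88 mm and grips with 3 to 60 N. Pads are 19 mm wide; open, the fingers measure 130 mm over their backs; the gripper's body (78 mm by 193 mm) begins 47 mm behind the grasp point.
Start: joints at [-0.982, 0.359, 0.012, 0, -1.224, -0.288], TCP at [0.2, -0.645, 0.227] pointing down, gripper open.
Joint ranges: [-3.07, 3.07], [-1.43, 2.12], [-1.02, 1.25], [-3.03, 1.67], [-3.05, -0], [-3.03, 3.03]. Speed limits (rad/s): [2.39, 2.39, 3.01, 3.14, 3.14, 3.14].

## Interface

Orientations are given as [roll, pitch, yaw] about the fixed x, y, z axes, in that order (R = Rz(yaw) Ry(pitch) Rx(roll)).
In Python, from station import arm, grab_frame, camera_params, spot_in gives the robot as it stands.
- The arm moves only by the shell command python3 -m jog 'ROWS' [FORCE]. ROWS is JSON, a list that holds one entry, the list of rows, each a list of 7 numbers: the shift along the tool's x, y, z in mm, then the turn, a rotation vector about the tool's x, y, z in rad, then the finger opening in mm, from 0 to 87.6. In form: [[[x, y, z, wx, wy, wz, fingers], ...]]. A call has 1 to 20 rows; each row is the pose to reach, as a shift and turn from the pose commanded when the call began, along the tool's axes at that moment; what a row does not reach only later rows make up. A row lasts 1/8 s, in which the tool goes at most 62.5 mm and 10.7 degrees, less where a joint would pass 70% of its speed; a pose out of reach is approached as far as the arm can. A call with a gripper value outside its range is refused whole. The fingers move at their own pace and stop on an object; FORCE is the grip in N (left out, the last holds). Time passes only in rows, so rows that repeat a pose let the fingers close. It gives the time, the measured TCP pose, the force, the opening and the grip force at its end, in the units of the state.
- arm.get_state(): the state, without advancing time (a new reading comes with each control period).
- grab_frame(name): name is "scene" or "top"; returns (picture, depth): 384x512x3 uint8, blue, green, red; 384x512 float32, m along the optical axis (not along the pixel's ray), 0 where there is no reading.
- camera_params(name): a dict with "mtx" (3x3 intrinsics, pixels), "k1" (the pictures are not rectified: a ray, as slopes to the right and down, at radius r is drawn at 1 + k1 r^2 times it, then the intrinsics apply), "R" (3x3) and "t" (3): a world point X has camera coordinates R X + t. Camera axes: x right, y down, z forward; pixel columns grow to the right and rows downward; lengths in m; the calibration is good to about 2 mm. A picture is of the moment at which its call begins. camera_params takes no time and is no camera call.
- arm.job_done(): hands the job in; it is judged then, once.
Trained networks look in the newest picture that a camera, given by its name, has taken for a name from the list of things; names that differ only in an ending like _2 or _b are one class to them, and where a whole thing is asked for, a point or a joint stands for the part that bears it (a point fixed in the world has none). Each returns a list of dicts, best first, with "confidence" (0 to 1); they miss things now and then, are a little off and sometimes report something else, mostly with a low value. They report only what shows in the picture. A call takes as long as a camera call. They do not tell look-alikes from the thing itself.
- spot_in(query, camera): "uv" ([column, row] in pixels, amid what is visible of it).
The state is a dict: "t": time; "q": joint angles; "qd": joint speeds; "joint_efforts": joint torques, N m; "eef_pos": TCP position; "ee_rot": TCP orientation; "force": force on the tool from outside, world axes, zero at the start; "moment": the same for the moment, N m; "width": finger opening in m; "gripper_force": force on a finger pad.
Only numpy, scipy, OpenCV 4.12 (cv2) and the standard library are available. Lean on these libraries where they do the work, as an engineer would, in place of code of your own. Each camera call takes 0.05 s, during which the arm holds its last target. There are 200 camera calls.

## Task

Swing the red-knobbed cam lever of the squaring fence all the way round until it stops, so that the steel cross stop comes out and locks. Then take the try square by its wooden stock, set it flat on the worktop and press it into the corner between fence and cross stop until its stock lies flush along the fence and its end and blade touch the stop. Finish while still gripping it and pressing it lightly against both; leave the other things on the bench where they are.

Things in the scene. Friction and masses are not known exactly. Their poses are not given: they have to be found in the camera images.
- corner (a point): Corner the square goes into, at worktop level, on the fixed squaring fence. x points from the fence's front face into the fence, y along the fence away from its blue cam housing, z up. The square stands on the -x side of the fence, +y side of the stop. Housing: x -6 to 34, y -101 to -55, 30 mm high.
- fence: Aluminium fence bar, origin and axes as corner: front face in the plane x = 0, 26 mm thick (x 0 to 26), 12 mm high, y -105 to +125; end feet 6 mm high (screw heads 10 mm) at y -116 to 130. It is fixed.
- cross_stop: Steel bar 100 x 18 x 12 mm on the worktop, square to the fence, reaching to -x from the fence face. Origin: fence end of its +y (working) face, at worktop level; axes as corner. Driven by the lever: parked it stands 16 mm to -y of corner; with the lever fully over it is at corner and locked (holds 30 N). A clamp block on its fence end is 24 mm high.
- cam_lever (a joint): Cam lever, vertical axis at x 14, y -78 mm of corner. 0: arm points to -y of the fence, stop parked; grows clockwise seen from above; 1.57, the end stop: arm points to -x, stop out and locked. Starts at 0 to 0.2, stays where it is left, needs about 6 N at the knob.
- lever_knob (a point): Red upright round knob at the end of the cam lever, 65 mm from the lever's axis, 16 to 18 mm across. This point is on the knob's axis, 64 mm above the worktop; the knob's top is at 80 mm, its wider foot (20 mm) ends at 48 mm, the lever arm under it has its top at 42 mm.
- try_square: Loose L-shaped try square, about 0.25 kg. Origin: outer corner, underside; z up. Stock (dark wood, brass face at x = 0): x -22 to 0, y 0 to 100, z 0 to 50 mm. Steel blade: x -100 to -22, y 0 to 26, z 0 to 6 mm. Seated, its origin and axes coincide with corner: brass face on the fence, y = 0 end of stock and blade on the stop.
- square_corner (a point): Outer corner of the try square at its underside (the origin of try_square).
- square_grip (a point): Middle of the stock's width, 40 mm along the stock from the outer corner, 25 mm above the underside; axes as the square. Grip the stock here across its 22 mm (the square's x), in the upper part: one finger will stand over the 12 mm high fence, so keep the fingertips 15 mm or more above the worktop.
- oil_bottle: small white dropper bottle with red cap, 46 x 46 x 119 mm; a bystander, leave alone. Origin at the centre of its underside.
- ring_gauge: grey steel ring, 54 across, 18 high mm; a bystander, leave alone. Origin at the centre of its underside.
- adaptor: brass hexagon pressure adaptor standing upright, 27 x 31 x 40 mm; a bystander, leave alone. Origin at the centre of its underside.
- gauge: round dial pressure gauge lying on its back, 121 x 87 x 40 mm; a bystander, leave alone. Origin at the centre of its underside.
Things that resemble listed ones, but are neither listed nor needed, are in the scene too. Several things have the shape of the try_square; the one meant has the colours described above.

How it is judged:
By the outcome, as a careful person would: the job done as asked, in the order asked, and still so for the second after the job is handed in, while the arm keeps its last pose, push and grip.
It also fails if it takes over 58 s, if anything falls off the work surface, if the arm or the gripper's body presses on something with over 40 N, if the wrist force passes 120 N, or if a joint passes its speed limit or range.

## Working session

There is one attempt and no reset: what is moved stays moved. The work goes in short steps, Python scripts to look and compute and a shell command to move; the robot and the scene stay as the last step left them, time stands still between calls to the robot, and variables do not carry over. Pictures are saved under pics/ and viewed, at most 10 in all, crops included, and the job is handed in when it is done.

```bash
mkdir -p pics; ls; cat > h.py <<'E'
import numpy as np, cv2
from station import arm, grab_frame, camera_params, spot_in
from scipy.spatial.transform import Rotation as Ro
def cp(n):
    c=camera_params(n); return np.array(c['mtx']),float(c['k1']),np.array(c['R']),np.array(c['t']).ravel()
def slopes(n,uv):
    K,k1,R,t=cp(n); d=np.array([k1,0,0,0,0][:4],float)
    return cv2.undistortPoints(np.array(uv,float).reshape(-1,1,2),K,d).reshape(-1,2)
def at_depth(n,uv,dep):
    K,k1,R,t=cp(n); s=slopes(n,uv); dep=np.array(dep).reshape(-1,1)
    return (np.c_[s,np.ones(len(s))]*dep-t)@R
def at_z(n,uv,z):
    K,k1,R,t=cp(n); s=slopes(n,uv); d=np.c_[s,np.ones(len(s))]@R; o=-R.T@t
    return o+d*((z-o[2])/d[:,2])[:,None]
def proj(n,X):
    K,k1,R,t=cp(n); return cv2.projectPoints(np.array(X,float).reshape(-1,1,3),cv2.Rodrigues(R)[0],t,K,np.array([k1,0,0,0],float))[0].reshape(-1,2)
def tool_delta(p):  # world point -> shift in tool axes, mm
    s=arm.get_state(); return Ro.from_euler('xyz',s['ee_rot']).inv().apply(np.array(p)-s['eef_pos'])*1e3
E
python3 - <<'E'
from h import *
np.set_printoptions(precision=3,suppress=True)
s=arm.get_state(); print(s['t'],s['eef_pos'],s['ee_rot'],s['force'])
for n in('scene','top'):
    im,d=grab_frame(n); cv2.imwrite(f'pics/{n}0.png',im); np.save(f'{n}0.npy',d)
    K,k1,R,t=cp(n); print(n,-R.T@t,R[2],K[0,0])
    for q in('lever_knob','square_grip','fence','cross_stop'):
        for r in spot_in(q,n)[:4]:
            uv=r['uv']; z=d[int(uv[1]),int(uv[0])]; print(q,uv,round(r['confidence'],2),at_depth(n,[uv],[z])[0])
E
```

```text
pics
0.0 [ 0.2   -0.644  0.226] [ 3.14  -0.    -2.841] [0.089 0.153 1.262]
scene [-0.489 -0.928  1.001] [ 0.58   0.569 -0.583] 478.4550866978982
lever_knob [211.7, 134.3] 0.62 [0.534 0.35  0.07 ]
lever_knob [373.2, 228.3] 0.53 [ 0.559 -0.392  0.038]
square_grip [264.0, 279.4] 0.63 [ 0.179 -0.294  0.017]
square_grip [303.2, 224.9] 0.56 [ 0.424 -0.223  0.028]
fence [327.6, 216.3] 0.76 [ 0.526 -0.241  0.015]
fence [340.5, 231.6] 0.24 [ 0.499 -0.315  0.012]
top [ 0.273 -0.011  1.346] [ 0.099  0.005 -0.995] 359.9898681916115
lever_knob [351.9, 150.6] 0.61 [ 0.557 -0.374  0.041]
square_grip [315.0, 189.6] 0.88 [ 0.418 -0.241  0.004]
fence [310.4, 162.0] 0.75 [ 0.522 -0.226  0.011]
cross_stop [332.9, 167.1] 0.71 [ 0.502 -0.309  0.012]
```

View pics/scene0.png

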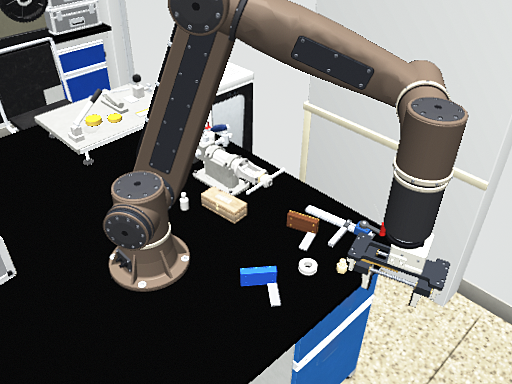

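```bash
python3 -c "
import cv2
a=cv2.imread('pics/top0.png');c=a[110:250,255:415]
cv2.imwrite('pics/topc0.png',cv2.resize(c,None,fx=4.2,fy=4.2,interpolation=2))"
```

```text
(no output)
```

View pics/topc0.png

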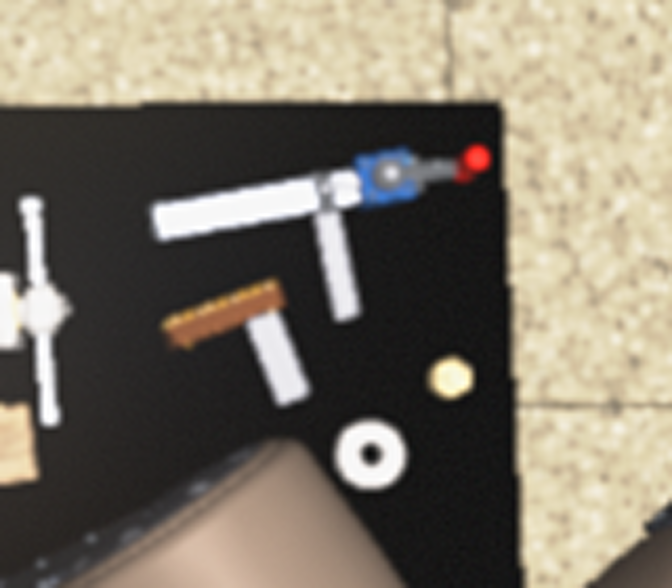

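The top crop shows the fence with its blue housing at about (347,151) and the red knob at about (369,148). The cross stop is parked at about (334,172), and the square lies at about (310,186).

Possible mix-ups, in scene pixels:
- **Square:** brown wooden one at (303,222), or blue one at (258,275). I choose the brown one, which has the brass face.
- **Lever:** red knob at (383,230), or the vise/clamp thing at (212,134). I choose the red knob on the blue housing.

Next I fit the poses with a silhouette fit.

```bash
cat > fit.py <<'E'
from h import *
from scipy.optimize import minimize
def box(x0,x1,y0,y1,z0,z1): return np.array([[x,y,z] for x in(x0,x1) for y in(y0,y1) for z in(z0,z1)],float)/1e3
def world(p,P): c,s=np.cos(p[2]),np.sin(p[2]); return np.c_[P[:,0]*c-P[:,1]*s+p[0],P[:,0]*s+P[:,1]*c+p[1],P[:,2]]
S=8
def render(n,boxes,p,roi):
    u0,v0,w,h=roi; m=np.zeros((h*S,w*S),np.uint8)
    for B in boxes:
        q=(proj(n,world(p,B))-[u0-.5,v0-.5])*S-.5
        cv2.fillConvexPoly(m,cv2.convexHull(np.round(q*16).astype(np.int32)),255,shift=4)
    return cv2.resize(m,(w,h),interpolation=cv2.INTER_AREA)/255.
def fit(views,boxesf,p0):
    # views: list (name, softmask, weight, roi)
    def cost(x):
        p=np.r_[x[:2]/1e3,x[2]/50,x[3:]]; return sum((W*(render(n,boxesf(p),p,r)-M)**2).sum() for n,M,W,r in views)
    x0=np.r_[np.array(p0[:2])*1e3,p0[2]*50,p0[3:]]
    best=None
    for d in (8,3,1):
        sim=np.vstack([x0]+[x0+d*np.eye(len(x0))[i] for i in range(len(x0))])
        r=minimize(cost,x0,method='Nelder-Mead',options=dict(initial_simplex=sim,xatol=.02,fatol=.01,maxiter=300)); x0=r.x
    return np.r_[x0[:2]/1e3,x0[2]/50,x0[3:]],r.fun
SQ=[box(-22,0,0,100,0,50),box(-100,-22,0,26,0,6)]
def FE(p): return [box(0,26,-50,125,0,12),box(-100,0,-34+p[3],-16+p[3],0,12),box(-22,30,-36+p[3],-14+p[3],0,24)]
E
cat > a.py <<'E'
from fit import *
np.set_printoptions(precision=4,suppress=True)
# initial guesses from top crop clicks
cl=lambda u,v:[255+u/4.2,110+v/4.2]
a=at_z('top',[cl(155,240)],0)[0]; b=at_z('top',[cl(320,212)],0)[0]
yaw=np.arctan2(a[1]-b[1],a[0]-b[0])-np.pi/2
e=np.array([-np.sin(yaw),np.cos(yaw)]); pf=[*(a[:2]-.125*e),yaw,0.]
k=at_z('top',[cl(285,300)],0)[0];g=at_z('top',[cl(165,325)],50)[0]
a=at_z('top',[cl(163,322)],.05)[0]; b=at_z('top',[cl(280,281)],.05)[0]
ys=np.arctan2(a[1]-b[1],a[0]-b[0])-np.pi/2; ps=[*b[:2],ys]
print('init',pf,ps)
for tag,f,p0 in(('fence',FE,pf),('sq',lambda p:SQ,ps)):
  for use in(('top',),('scene',),('top','scene')):
    V=[]
    for n in use:
        im=cv2.imread(f'pics/{n}0.png').astype(float); q=np.vstack([proj(n,world(p0,B)) for B in f(p0)])
        u0,v0=np.floor(q.min(0)-5).astype(int); u1,v1=np.ceil(q.max(0)+5).astype(int); r=(u0,v0,u1-u0,v1-v0)
        c=im[v0:v1,u0:u1]; M=np.clip((c.max(2)-25)/((150 if tag=='fence' else 60)),0,1); W=np.ones_like(M)
        # mask out other object/pixels: keep only near the model
        m=render(n,f(p0),p0,r); W=cv2.dilate((m>0).astype(np.uint8),np.ones((9,9)))*1.
        other=(SQ if tag=='fence' else FE(pf)+[box(-8,40,-110,-50,0,40)]); po=ps if tag=='fence' else pf
        W*=1-cv2.dilate((render(n,other,po,r)>0).astype(np.uint8),np.ones((3,3)))
        if tag=='fence': W*=1-cv2.dilate((render(n,[box(-8,40,-110,-50,0,75),box(8,20,-150,-78,30,82)],po,r)>0).astype(np.uint8),np.ones((3,3)))
        V.append((n,M,W,r))
    p,c=fit(V,f,p0); print(tag,use,p,round(c,2),[round(w.sum()) for _,_,w,_ in V])
  np.save(tag+'.npy',p)
im=cv2.imread('pics/top0.png').astype(int); red=(im[...,2]>150)&(im[...,1]<80)&(im[...,0]<80); red[:,:340]=0;red[:,400:]=0;red[200:]=0
v,u=np.nonzero(red); print(len(u),u.mean(),v.mean(),at_z('top',[[u.mean(),v.mean()]],.07))
pf=np.load('fence.npy'); print('axis',world(pf,np.array([[.014,-.078,0]])))
for n in('top','scene'):
    im=cv2.imread(f'pics/{n}0.png'); x=(280,130) if n=='top' else (255,170); S2=6
    c=cv2.resize(im[x[1]:x[1]+80,x[0]:x[0]+130],None,fx=S2,fy=S2,interpolation=2)
    for f,p in((FE(pf),pf),(SQ,np.load('sq.npy'))):
        for B in f:
            q=(proj(n,world(p,B))-np.array(x)+.5)*S2; cv2.polylines(c,[cv2.convexHull(q.astype(np.int32))],1,(0,255,0),1)
    cv2.imwrite(f'pics/ov_{n}.png',c)
cv2.imwrite('pics/ov.png',np.vstack([cv2.resize(cv2.imread(f'pics/ov_{n}.png'),None,fx=.62,fy=.62) for n in('top','scene')]))
E
python3 a.py
```

```text
init [np.float64(0.5248560203616394), np.float64(-0.2804955390720005), np.float64(0.16042946640217148), 0.0] [np.float64(0.45941799699976227), np.float64(-0.2588315011037006), np.float64(0.32936579109228714)]
fence ('top',) [ 0.5289 -0.2819  0.1618 -1.4624] 90.68 [1156]
fence ('scene',) [ 0.5296 -0.2822  0.1797  0.7942] 6.61 [851]Traceback (most recent call last):
  File "a.py", line 25, in <module>
    p,c=fit(V,f,p0); print(tag,use,p,round(c,2),[round(w.sum()) for _,_,w,_ in V])
        ~~~^^^^^^^^
  File "fit.py", line 20, in fit
    r=minimize(cost,x0,method='Nelder-Mead',options=dict(initial_simplex=sim,xatol=.02,fatol=.01,maxiter=300)); x0=r.x
    res = _minimize_neldermead(fun, x0, args, callback, bounds=bounds,
                               **options)
    fxr = func(xr)
    fx = function(np.copy(x), *(wrapper_args + args))
  File "fit.py", line 15, in cost
    p=np.r_[x[:2]/1e3,x[2]/50,x[3:]]; return sum((W*(render(n,boxesf(p),p,r)-M)**2).sum() for n,M,W,r in views)
                                             ~~~^^^^^^^^^^^^^^^^^^^^^^^^^^^^^^^^^^^^^^^^^^^^^^^^^^^^^^^^^^^^^^^
  File "fit.py", line 15, in <genexpr>
    p=np.r_[x[:2]/1e3,x[2]/50,x[3:]]; return sum((W*(render(n,boxesf(p),p,r)-M)**2).sum() for n,M,W,r in views)
                                                     ~~~~~~^^^^^^^^^^^^^^^^^
  File "fit.py", line 9, in render
    q=(proj(n,world(p,B))-[u0-.5,v0-.5])*S-.5
       ~~~~^^^^^^^^^^^^^^
  File "h.py", line 16, in proj
    K,k1,R,t=cp(n); return cv2.projectPoints(np.array(X,float).reshape(-1,1,3),cv2.Rodrigues(R)[0],t,K,np.array([k1,0,0,0],float))[0].reshape(-1,2)
             ~~^^^
  File "h.py", line 5, in cp
    c=camera_params(n); return np.array(c['mtx']),float(c['k1']),np.array(c['R']),np.array(c['t']).ravel()
ValueError: time passes only in moves, steps and waits
```

```bash
sed -i 's/^def cp(n):/import functools\n@functools.lru_cache\ndef cp(n):/' h.py; python3 a.py
```

```text
init [np.float64(0.5248560203616394), np.float64(-0.2804955390720005), np.float64(0.16042946640217148), 0.0] [np.float64(0.45941799699976227), np.float64(-0.2588315011037006), np.float64(0.32936579109228714)]
fence ('top',) [ 0.5289 -0.2819  0.1618 -1.4624] 90.68 [1156]
fence ('scene',) [ 0.5296 -0.2822  0.1797  0.7942] 6.61 [851]
fence ('top', 'scene') [ 0.5296 -0.2824  0.1797  0.84  ] 99.11 [1156, 851]
sq ('top',) [ 0.4615 -0.2558  0.3011] 103.73 [1063]
sq ('scene',) [ 0.4615 -0.2537  0.34  ] 12.06 [1367]
sq ('top', 'scene') [ 0.4611 -0.2544  0.3292] 119.51 [1063, 1367]
29 368.2758620689655 147.41379310344828 [[ 0.5619 -0.4249  0.07  ]]
axis [[ 0.5573 -0.3567  0.    ]]
```

View pics/ov.png

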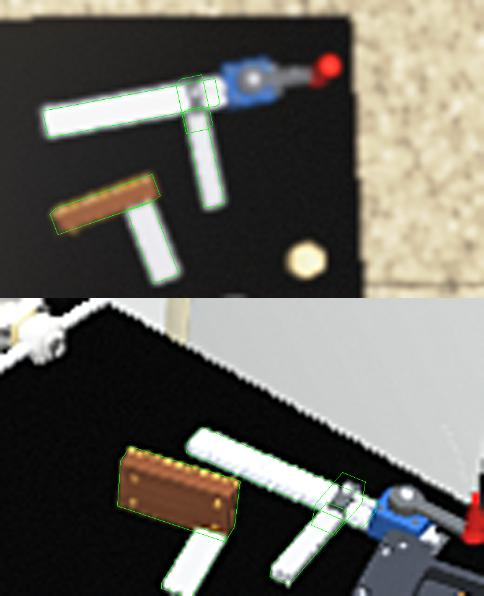

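```bash
sed -i "s/M=np.clip((c.max(2)-25)\/((150 if tag=='fence' else 60)),0,1)/bg=np.percentile(c.max(2),30)+12; M=np.clip((c.max(2)-bg)\/(100 if tag=='fence' else 50),0,1)/; s/np.ones((9,9))/np.ones((7,7))/; s/(0,255,0),1)/(0,0,255) if f is SQ else (255,0,255),1)/; s/,interpolation=2)/,interpolation=2).copy()/; s/fx=.62,fy=.62/fx=.62,fy=.62,interpolation=3/" a.py
sed -i 's/r.fun$/r.fun/' fit.py; python3 a.py; python3 -c "
from fit import *
p=np.load('fence.npy');print(proj('top',world(p,FE(p)[1])))"
```

```text
init [np.float64(0.5248560203616394), np.float64(-0.2804955390720005), np.float64(0.16042946640217148), 0.0] [np.float64(0.45941799699976227), np.float64(-0.2588315011037006), np.float64(0.32936579109228714)]
fence ('top',) [ 0.5287 -0.2815  0.1664 -1.4944] 86.57 [966]
fence ('scene',) [ 0.5288 -0.2812  0.175  -0.8627] 13.28 [716]
fence ('top', 'scene') [ 0.5287 -0.2814  0.1716 -0.9398] 100.24 [966, 716]
sq ('top',) [ 0.4627 -0.2556  0.3185] 73.68 [895]
sq ('scene',) [ 0.4609 -0.254   0.3388] 12.72 [1212]
sq ('top', 'scene') [ 0.461  -0.2547  0.3263] 90.75 [895, 1212]
29 368.2758620689655 147.41379310344828 [[ 0.5619 -0.4249  0.07  ]]
axis [[ 0.5558 -0.3559  0.    ]]
[[339.11280432 184.77315273]
 [339.87256147 184.37881637]
 [334.4045126  185.62812382]
 [335.12226363 185.24139147]
 [333.75815884 158.96413792]
 [334.46518491 158.34413802]
 [329.0834311  159.81120949]
 [329.74904558 159.19869739]]
```

View pics/ov.png

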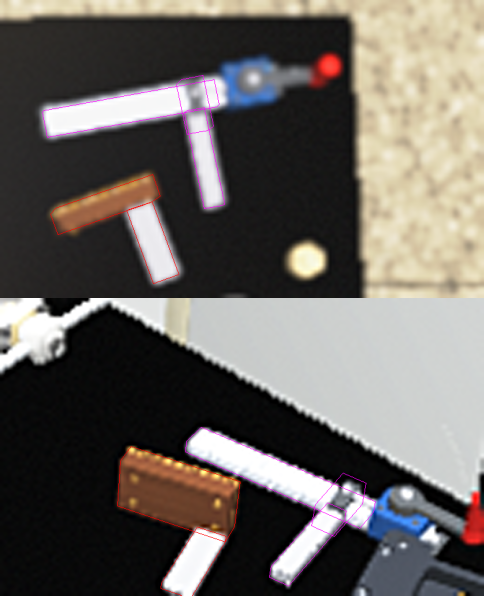

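The overlay matches to about 1–2 mm: the fence and stop outline and the brown square sit on their edges in both views. The knob lies 69 mm from the fitted axis, against 65 mm expected, at a lever angle of about 0.08, so it is consistent. Next I work out the approach to the knob.

```bash
cat >> h.py <<'E'
def plan(pts):
    """pts: (x,y,z,heading of tool y in deg); print rows in tool axes"""
    s=arm.get_state(); R=Ro.from_euler('xyz',s['ee_rot']); y=R.as_matrix()[:,1]; h0=np.degrees(np.arctan2(y[1],y[0]))
    print('t',round(s['t'],2),'pos',np.round(s['eef_pos'],4),'h',round(h0,1),'w',round(s['width']*1e3,1),'F',np.round(s['force'],1),'q6',round(s['q'][5],2))
    for p in pts:
        d=R.inv().apply(np.array(p[:3])-s['eef_pos'])*1e3; print(np.round(d,1),'wz',round(float(-np.radians(p[3]-h0)),3))
E
python3 - <<'E'
from h import *
plan([(.5615,-.4225,.13,185),(.5615,-.4225,.053,185)])
E
```

```text
t 0.5 pos [ 0.2    -0.6447  0.2266] h 107.2 w 87.7 F [0.8 0.3 0.2] q6 -0.29
[-411.1  105.1   96.6] wz -1.357
[-411.1  105.1  173.6] wz -1.357
```

```bash
python3 -m jog '[[[-411,105,60,0,0,-1.357,50],[-411,105,60,0,0,-1.357,50],[-411,105,60,0,0,-1.357,50],[-411,105,60,0,0,-1.357,50],[-411,105,60,0,0,-1.357,50],[-411,105,60,0,0,-1.357,50],[-411,105,60,0,0,-1.357,50],[-411,105,60,0,0,-1.357,50],[-411,105,60,0,0,-1.357,50],[-411,105,97,0,0,-1.357,50],[-411,105,97,0,0,-1.357,50],[-411,105,97,0,0,-1.357,50],[-411,105,97,0,0,-1.357,50]]]' 
python3 - <<'E'
from h import *
plan([(.5615,-.4225,.13,185),(.5615,-.4225,.053,185)])
a,_=grab_frame('scene'); b,_=grab_frame('top')
q=lambda im,u,v:cv2.resize(im[v:v+90,u:u+120],None,fx=5,fy=5,interpolation=2)[:290] 
cv2.imwrite('pics/k1.png',np.vstack([q(a,320,170),q(b,310,120)]))
E
```

```text
t: 2.12
eef_pos: [0.5619, -0.4234, 0.1313]
ee_rot: [-3.14, -0.001, -1.484]
force: [-0.9, 0.3, -0.2]
width: 0.05
gripper_force: 0.0
t 2.12 pos [ 0.5619 -0.4234  0.1313] h -175.0 w 50.0 F [-0.9  0.3 -0.2] q6 0.46
[-0.9  0.4  1.3] wz -6.284
[-1.   0.5 78.3] wz -6.284
```

View pics/k1.png

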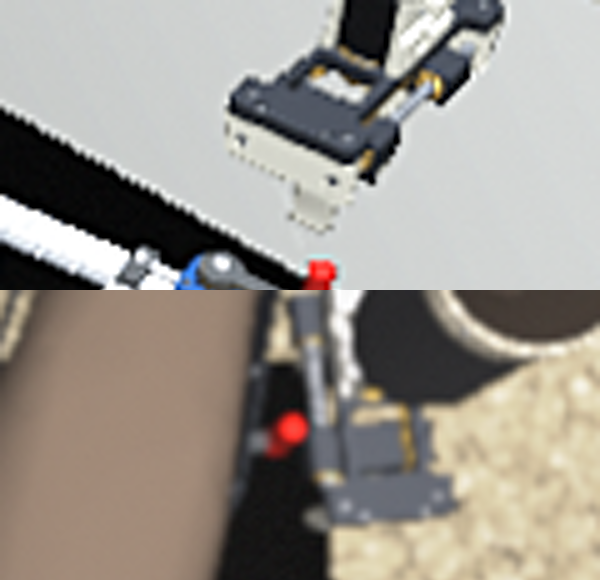

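The fingers sit above the red knob, with the knob at crop (320,270) and the tip at (315,225) in the scene view. Now I descend around it and close lightly.

```bash
python3 -m jog '[[[-1,0,30,0,0,0,50],[-1,0,55,0,0,0,50],[-1,0,70,0,0,0,50],[-1,0,77,0,0,0,50],[-1,0,77,0,0,0,30],[-1,0,77,0,0,0,10],[-1,0,77,0,0,0,10],[-1,0,77,0,0,0,10],[-1,0,77,0,0,0,10],[-1,0,77,0,0,0,10]]]' 15
python3 - <<'E'
from h import *
plan([]); 
E
```

```text
t: 3.48
eef_pos: [0.5615, -0.4218, 0.0531]
ee_rot: [-3.141, -0.0, -1.484]
force: [-1.2, -0.0, 4.5]
width: 0.0168
gripper_force: 15.0
t 3.48 pos [ 0.5615 -0.4218  0.0531] h -175.0 w 16.8 F [-1.2 -0.   4.5] q6 0.45
```

```bash
python3 - <<'E'
from h import *
A=np.array([.5558,-.3559]); r=.066; s=arm.get_state()['eef_pos']; d=s[:2]-A; h=np.degrees(np.arctan2(d[1],d[0])); r=np.hypot(*d); print(h,r)
plan([(*(A+r*np.array([np.cos(a),np.sin(a)])),.0531,-175+(np.degrees(a)-h)) for a in np.radians(np.r_[np.arange(-93,-166,-8),-168,-170,-172])])
E
```

```text
-85.05034425625765 0.06612863752569571
t 3.48 pos [ 0.5615 -0.4218  0.0531] h -175.0 w 16.8 F [-1.2 -0.   4.5] q6 0.45
[-0.6  9.1 -0.1] wz 0.139
[-2.6 18.2 -0.1] wz 0.278
[-5.7 26.8 -0.1] wz 0.418
[-10.   35.   -0.1] wz 0.558
[-15.5  42.5  -0.1] wz 0.697
[-21.9  49.1  -0.1] wz 0.837
[-29.1  54.8  -0.1] wz 0.976
[-37.1  59.4  -0.1] wz 1.116
[-45.7  62.8  -0.1] wz 1.256
[-54.6  65.1  -0.1] wz 1.395
[-58.1  65.6  -0.1] wz 1.448
[-60.4  65.8  -0.1] wz 1.483
[-62.7  66.   -0.1] wz 1.517
```

```bash
python3 -m jog '[[[0,4,0,0,0,0.07,10],[-1,9,0,0,0,0.14,10],[-1.5,14,0,0,0,0.21,10],[-2.6,18,0,0,0,0.28,10],[-4,22.5,0,0,0,0.35,10],[-5.7,27,0,0,0,0.42,10],[-8,31,0,0,0,0.49,10],[-10,35,0,0,0,0.56,10],[-12.7,39,0,0,0,0.63,10],[-15.5,42.5,0,0,0,0.7,10],[-18.6,46,0,0,0,0.77,10],[-22,49,0,0,0,0.84,10],[-22,49,0,0,0,0.84,10]]]' 25
python3 - <<'E'
from h import *
A=np.array([.5558,-.3559]);r=.066
s=arm.get_state()['eef_pos']; d=s[:2]-A; h=np.degrees(np.arctan2(d[1],d[0])); print(h,np.hypot(*d))
plan([(*(A+r*np.array([np.cos(a),np.sin(a)])),.0531,np.degrees(a)-90) for a in np.radians([-141,-149,-157,-165,-168,-170,-172])])
E
```

```text
t: 5.1
eef_pos: [0.5128, -0.4038, 0.0531]
ee_rot: [-3.138, 0.002, -2.324]
force: [5.5, 3.0, 0.8]
width: 0.0162
gripper_force: 25.0
-131.9239563918576 0.06435600048466304
t 5.1 pos [ 0.5128 -0.4038  0.0531] h 136.8 w 16.2 F [5.5 3.  0.8] q6 -0.38
[ 1.  10.4 -0. ] wz 6.42
[-0.8 19.4 -0.1] wz 6.56
[-4.  28.1 -0.1] wz 6.699
[-8.3 36.2 -0.1] wz 6.839
[-10.2  39.1  -0.1] wz 6.891
[-11.5  41.   -0.1] wz 6.926
[-12.9  42.8  -0.1] wz 6.961
```

```bash
python3 -m jog '[[[0.5,5,0,0,0,0.07,10],[0.5,10.4,0,0,0,0.14,10],[0,15,0,0,0,0.21,10],[-0.8,19.4,0,0,0,0.28,10],[-2.3,24,0,0,0,0.35,10],[-4,28,0,0,0,0.42,10],[-6,32,0,0,0,0.48,10],[-8,35,0,0,0,0.54,10],[-8,35,0,0,0,0.54,10]]]'
python3 - <<'E'
from h import *
A=np.array([.5558,-.3559]);r=.065
s=arm.get_state()['eef_pos']; d=s[:2]-A; h=np.degrees(np.arctan2(d[1],d[0])); print(h,np.hypot(*d))
plan([(*(A+r*np.array([np.cos(a),np.sin(a)])),.0531,np.degrees(a)+270) for a in np.radians([-168,-170,-172,-174])])
E
```

```text
t: 6.22
eef_pos: [0.4957, -0.3744, 0.0532]
ee_rot: [-3.137, 0.008, -2.863]
force: [14.0, 1.2, -5.1]
width: 0.0166
gripper_force: 25.0
-162.86420834106488 0.06286800337405796
t 6.22 pos [ 0.4957 -0.3744  0.0532] h 105.9 w 16.6 F [14.   1.2 -5.1] q6 -0.96
[2.  5.8 0.1] wz 0.069
[1.8 8.  0.1] wz 0.104
[ 1.5 10.3  0.1] wz 0.139
[ 1.2 12.5  0.1] wz 0.174
```

```bash
python3 -m jog '[[[-2,2,0,0,0,0.03,10],[-2.5,4,0,0,0,0.06,10],[-3,6,0,0,0,0.09,10],[-3,8,0,0,0,0.12,10],[-3,8,0,0,0,0.12,10],[-3,8,0,0,0,0.12,10]]]'
python3 - <<'E'
from h import *
A=np.array([.5558,-.3559])
s=arm.get_state()['eef_pos']; d=s[:2]-A; h=np.degrees(np.arctan2(d[1],d[0])); print(h,np.hypot(*d)); plan([])
E
```

```text
t: 6.98
eef_pos: [0.4948, -0.3688, 0.0533]
ee_rot: [-3.136, 0.006, -2.982]
force: [8.5, -15.1, -9.9]
width: 0.0166
gripper_force: 25.0
-168.03497677774476 0.062324833232651144
t 6.97 pos [ 0.4948 -0.3688  0.0533] h 99.1 w 16.6 F [  8.5 -15.1  -9.9] q6 -1.09
```

```bash
python3 -m jog '[[[-1,2,0,0,0,0,10],[-1,3,0,0,0,0,10],[-1,3,0,0,0,0,10],[-1,3,0,0,0,0,10]]]'
python3 - <<'E'
from h import *
A=np.array([.5558,-.3559])
s=arm.get_state()['eef_pos']; d=s[:2]-A; h=np.degrees(np.arctan2(d[1],d[0])); print(h,np.hypot(*d)); plan([])
E
```

```text
t: 7.48
eef_pos: [0.495, -0.3684, 0.0534]
ee_rot: [-3.133, 0.005, -2.983]
force: [6.1, -31.1, -14.4]
width: 0.0167
gripper_force: 25.0
-168.35152029653503 0.062070155700000004
t 7.47 pos [ 0.495  -0.3684  0.0534] h 99.1 w 16.7 F [  6.1 -31.1 -14.4] q6 -1.1
```

Force rose 16 N for a 3 mm command with almost no travel, so the lever is at its stop. I relieve, release, lift and look.

```bash
python3 -m jog '[[[-2,-4,0,0,0,0,17],[-2,-4,0,0,0,0,40],[-2,-4,0,0,0,0,50],[-2,-4,0,0,0,0,50],[-2,-4,0,0,0,0,50],[-2,-4,-40,0,0,0,50],[-2,-4,-90,0,0,0,60],[-2,-4,-130,0,0,0,60],[60,-60,-130,0,0,0,60],[120,-100,-130,0,0,0,60],[120,-100,-130,0,0,0,60]]]'
cat > b.py <<'E'
from fit import *
np.set_printoptions(precision=4,suppress=True)
plan([])
pf=np.load('fence.npy')[:4]; pf[3]=16; ps=np.load('sq.npy')
for n in('top','scene'):
    im,d=grab_frame(n); cv2.imwrite(f'pics/{n}1.png',im)
for tag,f,p0 in(('fence',FE,pf),('sq',lambda p:SQ,ps)):
  for use in(('top',),('scene',),('top','scene')):
    V=[]
    for n in use:
        im=cv2.imread(f'pics/{n}1.png').astype(float); q=np.vstack([proj(n,world(p0,B)) for B in f(p0)])
        u0,v0=np.floor(q.min(0)-5).astype(int); u1,v1=np.ceil(q.max(0)+5).astype(int); r=(u0,v0,u1-u0,v1-v0)
        c=im[v0:v1,u0:u1].max(2); bg=np.percentile(c,30)+12; M=np.clip((c-bg)/(100 if tag=='fence' else 50),0,1)
        W=cv2.dilate((render(n,f(p0),p0,r)>0).astype(np.uint8),np.ones((7,7)))*1.
        oth=[(SQ,ps)] if tag=='fence' else [(FE(pf),pf)]
        oth+=[([box(-8,40,-110,-50,0,75),box(-70,20,-95,-65,30,85)],pf)]
        for B,po in oth: W*=1-cv2.dilate((render(n,B,po,r)>0).astype(np.uint8),np.ones((3,3)))
        V.append((n,M,W,r))
    p,c=fit(V,f,p0); print(tag,use,p,round(c,2),[round(w.sum()) for _,_,w,_ in V])
  np.save(tag+'1.npy',p)
pf=np.load('fence1.npy');o=[]
for n in('top','scene'):
    im=cv2.imread(f'pics/{n}1.png'); x=(280,130) if n=='top' else (265,180); S2=4
    c=cv2.resize(im[x[1]:x[1]+75,x[0]:x[0]+130],None,fx=S2,fy=S2,interpolation=2)
    for f,p in((FE(pf),pf),(SQ,np.load('sq1.npy'))):
        for B in f: cv2.polylines(c,[cv2.convexHull(((proj(n,world(p,B))-np.array(x)+.5)*S2).astype(np.int32))],1,(0,0,255),1)
    o.append(c)
cv2.imwrite('pics/ov1.png',np.vstack(o))
E
python3 b.py
```

```text
t: 8.85
eef_pos: [0.3869, -0.4814, 0.1827]
ee_rot: [3.142, 0.0, -2.985]
force: [0.0, -0.1, 0.3]
width: 0.0596
gripper_force: 0.0
t 8.85 pos [ 0.3869 -0.4814  0.1827] h 99.0 w 59.6 F [ 0.  -0.1  0.3] q6 -0.84
fence ('top',) [ 0.5275 -0.2777  0.1577  9.2042] 58.75 [1104]
fence ('scene',) [ 0.5285 -0.2812  0.1673 13.9114] 32.57 [1144]
fence ('top', 'scene') [ 0.528  -0.28    0.1622 11.9781] 93.66 [1104, 1144]
sq ('top',) [ 0.4623 -0.2544  0.3164] 73.11 [904]
sq ('scene',) [ 0.4614 -0.2538  0.3414] 13.8 [1216]
sq ('top', 'scene') [ 0.4617 -0.2542  0.3358] 92.36 [904, 1216]
```

View pics/ov1.png

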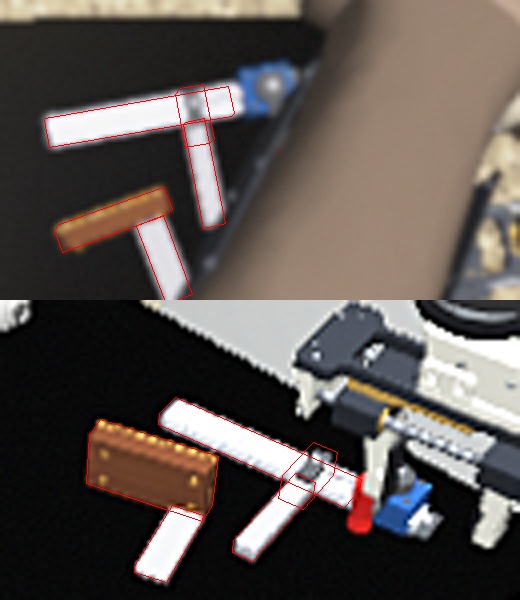

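The red knob is now alongside the housing at crop (360,505), arm pointing to -x. The stop has come out 14.8 mm or so, consistent with the full stroke, and the square has not moved. Next is the square approach.

```bash
python3 - <<'E'
from fit import *
ps=np.array([.4614,-.2545,.33]); g=world(ps,np.array([[-.011,.040,0]]))[0]; print(g)
plan([(g[0],g[1],.12,180+np.degrees(.33)),(g[0],g[1],.021,180+np.degrees(.33))])
E
```

```text
[ 0.43803181 -0.22022278  0.        ]
t 8.95 pos [ 0.3866 -0.4817  0.1825] h 98.9 w 60.2 F [ 0.7 -0.3  0.3] q6 -0.84
[-91.1 250.4  62.5] wz -1.746
[-91.1 250.4 161.5] wz -1.746
```

```bash
python3 -m jog '[[[-91,250,0,0,0,-1.746,60],[-91,250,0,0,0,-1.746,60],[-91,250,0,0,0,-1.746,60],[-91,250,0,0,0,-1.746,60],[-91,250,0,0,0,-1.746,60],[-91,250,0,0,0,-1.746,60],[-91,250,0,0,0,-1.746,60],[-91,250,0,0,0,-1.746,60],[-91,250,0,0,0,-1.746,60],[-91,250,0,0,0,-1.746,60],[-91,250,0,0,0,-1.746,60],[-91,250,62,0,0,-1.746,60],[-91,250,62,0,0,-1.746,60],[-91,250,62,0,0,-1.746,60]]]'
python3 - <<'E'
from fit import *
ps=np.array([.4614,-.2545,.33]); g=world(ps,np.array([[-.011,.040,0]]))[0]
plan([(g[0],g[1],.021,-180+np.degrees(.33))])
a,_=grab_frame('scene'); b,_=grab_frame('top')
q=lambda im,u,v:cv2.resize(im[v:v+60,u:u+120],None,fx=5,fy=5,interpolation=2)
cv2.imwrite('pics/s1.png',np.vstack([q(a,250,185),q(b,260,150)]))
E
```

```text
t: 10.7
eef_pos: [0.4404, -0.2192, 0.122]
ee_rot: [-3.141, -0.001, -1.238]
force: [0.3, -0.2, 1.0]
width: 0.0598
gripper_force: 0.0
t 10.7 pos [ 0.4404 -0.2192  0.122 ] h -160.9 w 59.8 F [ 0.3 -0.2  1. ] q6 0.39
[1.00e-01 2.60e+00 1.01e+02] wz 0.003
```

View pics/s1.png

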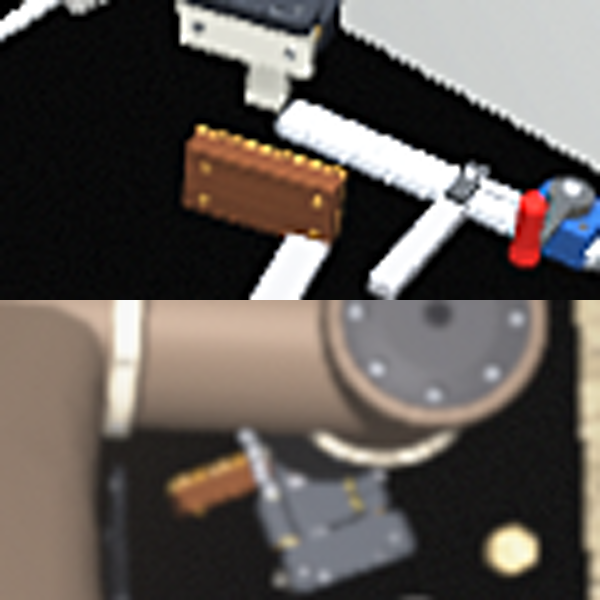

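The near finger is at crop (268,90), ahead of the stock, whose top centre is at about (265,155). The alignment agrees with the numbers, so I descend and grip.

```bash
python3 -m jog '[[[0,2.5,40,0,0,0,60],[0,2.5,75,0,0,0,60],[0,2.5,92,0,0,0,60],[0,2.5,100,0,0,0,60],[0,2.5,100,0,0,0,60],[0,2.5,100,0,0,0,40],[0,2.5,100,0,0,0,20],[0,2.5,100,0,0,0,15],[0,2.5,100,0,0,0,15],[0,2.5,100,0,0,0,15],[0,2.5,100,0,0,0,15],[0,2.5,100,0,0,0,15]]]' 30
python3 - <<'E'
from h import *
plan([])
E
```

```text
t: 12.3
eef_pos: [0.4374, -0.2198, 0.0207]
ee_rot: [-3.141, -0.0, -1.238]
force: [-0.6, 0.2, 3.7]
width: 0.0219
gripper_force: 29.9
t 12.3 pos [ 0.4374 -0.2198  0.0207] h -160.9 w 21.9 F [-0.6  0.2  3.7] q6 0.4
```

```bash
python3 - <<'E'
from fit import *
pf=np.array([.5286,-.2813,.169]); 
for o in((-23,52),(-11,40)):
    g=world(pf,np.array([[*o,0]])/1e3)[0]; plan([(g[0],g[1],.0207,-180+np.degrees(.169))])
E
```

```text
t 12.3 pos [ 0.4374 -0.2198  0.0207] h -160.9 w 21.9 F [-0.6  0.2  3.7] q6 0.4
[ 32.9 -51.9   0. ] wz 0.164
t 12.3 pos [ 0.4374 -0.2198  0.0207] h -160.9 w 21.9 F [-0.6  0.2  3.7] q6 0.4
[ 46.7 -61.8   0. ] wz 0.164
```

```bash
python3 -m jog '[[[0,0,-3,0,0,0,15],[0,0,-6,0,0,0,15],[5,-8,-6,0,0,0.03,15],[10,-16,-6,0,0,0.06,15],[16,-25,-6,0,0,0.09,15],[22,-34,-6,0,0,0.12,15],[28,-43,-6,0,0,0.15,15],[33,-52,-6,0,0,0.164,15],[33,-52,-6,0,0,0.164,15],[33,-52,-3,0,0,0.164,15],[33,-52,-1,0,0,0.164,15],[33,-52,0.5,0,0,0.164,15],[33,-52,0.5,0,0,0.164,15]]]'
python3 - <<'E'
from fit import *
np.set_printoptions(precision=4,suppress=True)
pf=np.array([.5286,-.2813,.169])
o=[]
plan([])
s=arm.get_state(); e=s['eef_pos']; c,sn=np.cos(.169),np.sin(.169)
sq=np.array([*(world([e[0],e[1],.169],np.array([[.011,-.040,0]]))[0][:2]),.169]); print(sq)
for n,x in(('scene',(275,180)),('top',(280,130))):
    im,_=grab_frame(n); cv2.imwrite(f'pics/{n}2.png',im); S2=5
    c=cv2.resize(im[x[1]:x[1]+60,x[0]:x[0]+120],None,fx=S2,fy=S2,interpolation=2)
    for B in SQ+FE([*pf,16])[:2]: cv2.polylines(c,[cv2.convexHull(((proj(n,world(sq if any(B is b for b in SQ) else pf,B))-np.array(x)+.5)*S2).astype(np.int32))],1,(0,0,255),1)
    o.append(c)
cv2.imwrite('pics/s2.png',np.vstack(o))
E
```

```text
t: 13.92
eef_pos: [0.4966, -0.2339, 0.0207]
ee_rot: [3.141, 0.0, -1.401]
force: [-3.9, 2.3, 5.2]
width: 0.0218
gripper_force: 29.9
t 13.93 pos [ 0.4966 -0.2339  0.0207] h -170.3 w 21.8 F [-3.9  2.3  5.2] q6 0.25
[ 0.5142 -0.2715  0.169 ]
```

View pics/s2.png

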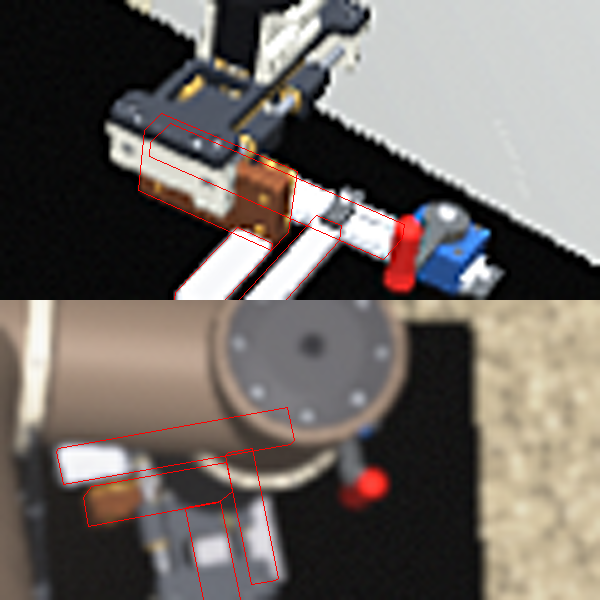

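The square hangs parallel to the fence, about 12 mm from both the fence and the stop, with the overlay matching. Now I creep in.

```bash
python3 -m jog '[[[2,-3,0,0,0,0,15],[4,-6,0,0,0,0,15],[6,-8,0,0,0,0,15],[6,-10,0,0,0,0,15],[6,-11,0,0,0,0,15],[6,-12,0,0,0,0,15],[6,-13,0,0,0,0,15],[6,-13,0,0,0,0,15]]]'
cat > f.py <<'E'
from h import *
s=arm.get_state(); f=np.array(s['force']); y=.169; e=s['eef_pos']-np.array([.5286,-.2813,0])
c,sn=np.cos(y),np.sin(y); print('fence-frame F',np.round([f[0]*c+f[1]*sn,-f[0]*sn+f[1]*c,f[2]],1),'M',np.round(s['moment'],2),'grip at',np.round(1e3*np.array([e[0]*c+e[1]*sn,-e[0]*sn+e[1]*c,e[2]]),1),'yaw',round(s['ee_rot'][2],4),s['t'])
E
python3 f.py
```

```text
t: 15.02
eef_pos: [0.509, -0.2382, 0.0207]
ee_rot: [3.139, 0.0, -1.402]
force: [-7.2, -1.4, 9.9]
width: 0.0215
gripper_force: 29.9
fence-frame F [-7.3 -0.2  9.9] M [-0.5   2.67  0.01] grip at [-12.   45.8  20.7] yaw -1.4016 15.025
```

```bash
python3 -m jog '[[[0,-1,-0.5,0,0,0,15],[0,-2,-1,0,0,0,15],[0,-2,-1,0,0,0,15],[0,-2,-1,0,0,0,15]]]'; python3 f.py
```

```text
t: 15.52
eef_pos: [0.5111, -0.2376, 0.0208]
ee_rot: [3.139, 0.001, -1.402]
force: [-5.2, -2.0, 2.1]
width: 0.0221
gripper_force: 29.9
fence-frame F [-5.4 -1.1  2.1] M [-0.96  2.17 -0.16] grip at [-9.9 46.  20.8] yaw -1.4024 15.525
```

```bash
python3 -m jog '[[[0,-1,0,0,0,0,15],[0,-2,0,0,0,0,15],[0,-2,0,0,0,0,15],[0,-2,0,0,0,0,15]]]'; python3 f.py
```

```text
t: 16.02
eef_pos: [0.5112, -0.2376, 0.0208]
ee_rot: [3.135, 0.001, -1.403]
force: [-10.9, -4.2, 7.4]
width: 0.0217
gripper_force: 29.9
fence-frame F [-11.4  -2.3   7.4] M [-1.56  4.13 -0.29] grip at [-9.8 46.  20.8] yaw -1.4027 16.025
```

Fence contact is firm. Now I slide to the stop with lighter fence pressure.

```bash
python3 -m jog '[[[0,1,-0.8,0,0,0.008,15],[1.5,1,-0.8,0,0,0.008,15],[3,1,-0.8,0,0,0.008,15],[4,1,-0.8,0,0,0.008,15],[5,1,-0.8,0,0,0.008,15],[5,1,-0.8,0,0,0.008,15],[5,1,-0.8,0,0,0.008,15]]]'; python3 f.py
```

```text
t: 16.9
eef_pos: [0.5117, -0.2412, 0.0209]
ee_rot: [3.136, 0.002, -1.41]
force: [-6.9, 3.4, 1.0]
width: 0.0219
gripper_force: 29.9
fence-frame F [-6.3  4.5  1. ] M [1.54 2.72 0.16] grip at [-9.9 42.4 20.9] yaw -1.4102 16.9
```

```bash
python3 -m jog '[[[1,0,0,0,0,0,15],[2,0,0,0,0,0,15],[2,0,0,0,0,0,15],[2,0,0,0,0,0,15]]]'; python3 f.py
```

```text
t: 17.4
eef_pos: [0.5121, -0.2432, 0.0209]
ee_rot: [3.137, 0.002, -1.41]
force: [-7.2, 4.7, 2.2]
width: 0.0219
gripper_force: 29.9
fence-frame F [-6.3  5.9  2.2] M [1.58 2.66 0.2 ] grip at [-9.9 40.4 20.9] yaw -1.4101 17.4
```

```bash
python3 -m jog '[[[1,0,0,0,0,0,15],[2,0,0,0,0,0,15],[2,0,0,0,0,0,15],[2,0,0,0,0,0,15]]]'; python3 f.py
```

```text
t: 17.9
eef_pos: [0.5124, -0.2451, 0.0209]
ee_rot: [3.137, 0.002, -1.41]
force: [-6.7, 3.2, 1.7]
width: 0.0217
gripper_force: 29.9
fence-frame F [-6.   4.3  1.7] M [1.59 2.64 0.18] grip at [-9.9 38.4 20.9] yaw -1.4101 17.9
```

```bash
python3 -m jog '[[[1,0,0,0,0,0,15],[2,0,0,0,0,0,15],[2,0,0,0,0,0,15],[2,0,0,0,0,0,15]]]'; python3 f.py
```

```text
t: 18.4
eef_pos: [0.5126, -0.2461, 0.0209]
ee_rot: [3.137, 0.003, -1.41]
force: [-7.8, 11.3, 3.5]
width: 0.022
gripper_force: 29.9
fence-frame F [-5.8 12.5  3.5] M [4.18 2.92 0.12] grip at [-9.8 37.4 20.9] yaw -1.4101 18.4
```

Stop contact: Fy rose to 12.5 N with 1 mm of lost travel. I trim yaw and tilt slightly, and press both ways lightly.

```bash
python3 -m jog '[[[0.2,-0.3,0.2,0.002,0.001,-0.002,15],[0.3,-0.6,0.3,0.004,0.003,-0.003,15],[0.3,-0.6,0.3,0.004,0.003,-0.003,15],[0.3,-0.6,0.3,0.004,0.003,-0.003,15]]]'; python3 f.py
cat > g.py <<'E'
from fit import *
pf=np.array([.5286,-.2813,.169]); s=arm.get_state(); e=s['eef_pos']; o=[]
for n,x in(('scene',(275,180)),('top',(280,130))):
    im,_=grab_frame(n); o.append(cv2.resize(im[x[1]:x[1]+60,x[0]:x[0]+120],None,fx=5,fy=5,interpolation=2))
cv2.imwrite('pics/s3.png',np.vstack(o))
E
python3 g.py; python3 f.py
```

```text
t: 18.9
eef_pos: [0.5126, -0.2461, 0.0208]
ee_rot: [3.14, 0.001, -1.407]
force: [-10.0, 12.9, 8.8]
width: 0.0219
gripper_force: 29.9
fence-frame F [-7.7 14.4  8.8] M [4.91 3.93 0.  ] grip at [-9.9 37.4 20.8] yaw -1.4075 18.9
fence-frame F [-7.  13.8  9.8] M [4.86 3.97 0.04] grip at [-9.9 37.3 20.8] yaw -1.4075 19.0
```

View pics/s3.png

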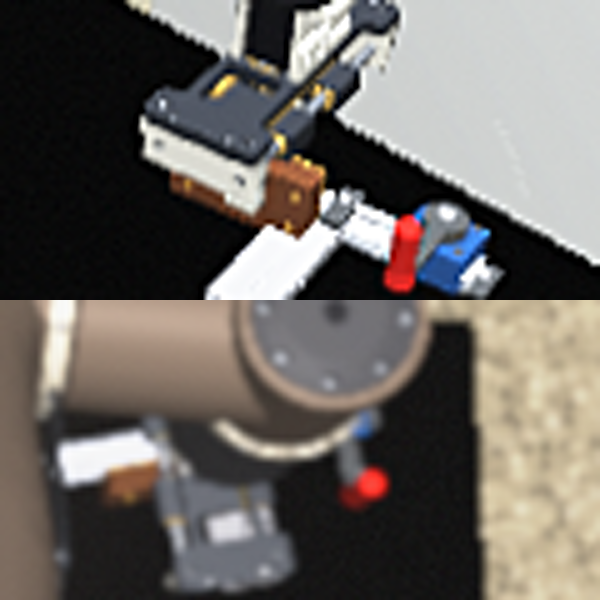

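The blade's edge lies against the stop with no gap at crop (285,250), and the stock lies along the fence at (110,470). The knob at (403,250) is still fully over. Contact forces on the fence and stop are light and the yaw moment is about 0, so I hand in.

```bash
python3 -c "
from station import arm
print(arm.job_done())"
```

```text
the job is handed in; nothing more can be done
None
```

I swung the lever to its end stop so the cross stop came out, then seated the try square against fence and stop. I handed it in at about 19 s, still gripped and pressed at roughly 7 N on the fence and 14 N on the stop (which includes sliding friction).

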